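# Open the push-and-turn bottle in its holder and keep hold of the cap

### The job

Stand the empty steel bottle squarely down to the bottom of the square pocket in the pine holder, so that it cannot turn, then open its safety cap there: push the cap down, twist it anticlockwise while it is down until it comes free, and lift it straight up. I am about to pour lens cleaner in, so finish still holding the cap level in the gripper, a few centimetres above the open mouth and touching nothing else. Leave the camera on its turntable, the cage, the prism and the lens cap where they are.

Things in the scene. Friction and masses are not known exactly. Their poses are not given: they have to be found in the camera images.
- bottle: Square stainless bottle, loose, upright, 150 to 250 g, cap locked on. Flat sides 60 mm apart along its x and y, from 6 to 90 mm up; below that the foot tapers to 53 mm square. Round shoulder 90 to 106 mm, neck 34 mm across, 151 mm tall with cap. Origin: centre of the underside, z up. Fits the pocket at any quarter turn. The locked cap bears its weight: lift it by the cap.
- mouth (a point): Centre of the bottle's open mouth (rim), 137 mm above the bottle's origin. Below it, under the cap, three steel ledges 42 mm across stand out from the neck at 112 to 128.5 mm; they hold the cap's three inner lugs.
- cap: Black round push-and-turn cap, 51 mm across, 31 mm high, fine upright ribs, flat top, 47 g. Origin: centre of its lower edge, z up. Locked: origin 120 mm above the bottle's on its axis, x axis along the bottle's x, 14 mm of free height below its edge; it cannot turn (4 degrees of play) or come off. Once free, it is clear of the rim when its origin is 17 mm above the locked height.
- cap_top (a point): Centre of the cap's top. A spring resists pushing: 5 N at first, 9.5 N at the bottom, 7.5 mm down. From 4.5 mm down the cap turns anticlockwise seen from above. Keep it down while turning: from 12 to 50 degrees ledges hold it down; at 50 to 90 degrees from locked (70 is the middle, a firm stop ends the turn) it lifts straight off.
- holder: Pine bottle holder screwed to the shelf (it does not move): baseboard 96 mm (its x) by 150 mm (its y), 14 mm thick, with a block 96 x 96 mm on it whose top is at 66 mm; in the block's middle an open square pocket 63 x 63 mm with its sides along the holder's x and y axes. Origin: centre of the underside, z up.
- pocket (a point): Centre of the pocket's floor, 24 mm above the shelf and 42 mm below the block's top; axes as the holder's. A seated bottle has its origin here.
- turntable: Bystander: white display turntable 150 mm across, 26 mm high, with a compact camera fixed on it, 96 mm high in all. Origin: centre of the underside.
- cage: Bystander: black aluminium camera cage, an upright rectangular frame 36 x 150 x 104 mm (x, y, z). Origin: centre of the underside.
- prism: Bystander: clear glass three-sided prism lying on a face, 80 mm long (x), 34 mm wide, 29 mm high. Origin: centre of the underside.
- rear_cap: Bystander: grey plastic lens rear cap, 61 mm across, 19 mm high, open side up. Origin: centre of the underside.

How it is judged:
By the outcome, as a careful person would: the job done as asked, in the order asked, and still so for the second after the job is handed in, while the arm keeps its last pose, push and grip.
It also fails if it takes over 46 s, if anything falls off the work surface, if the arm or the gripper's body presses on something with over 40 N, if the wrist force passes 120 N, or if a joint passes its speed limit or range.

### The arm

A 7-joint arm with a two-finger parallel gripper is mounted at the origin on the work surface. World frame = base frame: x ahead of the robot, y to its left, z up, the work surface at z = 0. Lengths are in m, angles in rad, forces in N, time in s.
With the tool pointing down it reaches from about 0.4 to 0.85 m from the base axis. Payload 10.4 kg.
Tool frame: the origin (TCP) lies midway between the tips of the shut fingers; the grasp point (between the pads) lies manip.grip_depth behind it (manip.grip_depth is the distance from the TCP to the grasp point, in m); z points along the fingers, x is the direction in which the jaws open and shut, and the axes are right-handed (so a half turn about z gives the same grasp; the last joint's range is limited). The gripper opens to 85 mm and grips with 20 to 120 N. Pads are 22 mm wide; open, the fingers measure 114 mm over their backs; the gripper's body (76 mm by 85 mm) begins 54 mm behind the grasp point. The pads swing forward as they close: fully open they stand 13 mm farther back than shut.
Start: joints at [-1.348, 0.332, -0.065, 1.46, 0.022, 1.35, -0.088], TCP at [0.152, 0.606, 0.231] pointing down, gripper open.
Joint ranges: [-2.6, 2.6], [-0.5, 2.12], [-1.47, 1.34], [0.16, 2.42], [-1.27, 4.41], [0.06, 2.06], [-2.6, 2.6]. Speed limits (rad/s): [2.22, 2.22, 2.79, 2.79, 3.14, 3.14, 3.14].

### API

Orientations are given as a unit quaternion [x, y, z, w].
In Python, from workcell import manip gives the robot as it stands. The module is installed in compiled form; this text tells all that it offers.
- The arm moves only by the tool send_rows, never from a script. Its argument "steps" is a list of rows, each a list of 2 entries, a list of its own where there are three numbers: the shift along the tool's x, y, z in m, then the turn about the tool's z in rad. In form: [[[x, y, z], spin], ...]. A call has exactly 8 rows; each row is the pose to reach, as a shift and turn from the pose commanded when the call began, along the tool's axes at that moment; what a row does not reach only later rows make up. A row lasts 1/8 s, in which the tool goes at most 62.5 mm and 10.7 degrees, less where a joint would pass 70% of its speed; a pose out of reach is approached as far as the arm can. A call with a gripper value outside its range is refused whole. "hand" is the opening, from 0 (shut) to 1 (fully open), set as the call begins (left out, the last holds). The fingers move at their own pace and stop on an object; "force" is the grip in N (left out, the last holds). Time passes only in rows, so rows that repeat a pose let the fingers close, or fill a call up. It gives the time, the measured TCP pose, the force and the opening at its end, in the units of the state.
- manip.get_obs(): the state, without advancing time (a new reading comes with each control period).
- manip.camera(name): name is "scene" or "top"; returns (picture, depth): 420x560x3 uint8, red, green, blue; 420x560 float32, m along the optical axis (not along the pixel's ray), 0 where there is no reading.
- manip.camera_info(name): a dict with "intrinsics" (3x3 intrinsics, pixels), "pose" (4x4, takes a point from camera to world coordinates). Camera axes: x right, y up, looking along -z (the intrinsics and any distortion apply to the point x, -y, -z); pixel columns grow to the right and rows downward; lengths in m; the calibration is good to about 2 mm. A picture is of the moment at which its call begins. camera_info takes no time and is no camera call.
- manip.hand_in(): hands the job in, once; it reports no verdict.
The state is a dict: "clock": time; "joint_pos": joint angles; "joint_velocities": joint speeds; "tau": joint torques, N m; "position": TCP position; "ee_rot": TCP orientation; "ft_force": force on the tool from outside, world axes, zero at the start; "torque": the same for the moment, N m; "grip_width": opening from 0.0 (shut) to 1.0 (fully open).
Only numpy, scipy, OpenCV 4.12 (cv2) and the standard library are available. Lean on these libraries where they do the work, as an engineer would, in place of code of your own. Each camera call takes 0.05 s, during which the arm holds its last target.

## Working session

There is one attempt and no reset: what is moved stays moved. The work goes in short steps, Python scripts to look and compute and a tool call to move; the robot and the scene stay as the last step left them, time stands still between calls to the robot, and variables do not carry over. Pictures are saved under pics/ and viewed, and the job is handed in when it is done.

Besides the shell and the picture viewer there is one more tool, called after "Request:" as name(argument=value, ...), one argument or row to a line, values as JSON. send_rows: Moves the arm, as the interface text tells. Its arguments: {"type":"object","properties":{"steps":{"type":"array"},"hand":{"type":"number"},"force":{"type":"number"}},"required":["steps"]}

```bash
mkdir -p pics; cat > h.py <<'E'
import numpy as np, cv2
from workcell import manip
def snap(n,tag):
    p,d=manip.camera(n); cv2.imwrite(f'pics/{tag}.png',cv2.cvtColor(p,cv2.COLOR_RGB2BGR)); np.save(f'pics/{tag}.npy',d); return p,d
def world(n,d):
    i=manip.camera_info(n);K=np.array(i['intrinsics']);T=np.array(i['pose'])
    v,u=np.mgrid[:d.shape[0],:d.shape[1]]
    P=np.stack([(u-K[0,2])/K[0,0]*d,-(v-K[1,2])/K[1,1]*d,-d],-1)
    return P@T[:3,:3].T+T[:3,3]
E
python3 - <<'E'
from h import *
for n in('scene','top'):
    i=manip.camera_info(n);print(n,i)
    p,d=snap(n,n+'0')
o=manip.get_obs();print(o,manip.grip_depth)
E
```

```text
scene {'intrinsics': array([[385.80948648,   0.        , 279.01357242],
       [  0.        , 385.80948648, 208.46532904],
       [  0.        ,   0.        ,   1.        ]]), 'pose': array([[ 0.83039747, -0.40061849,  0.38722714,  1.01267774],
       [ 0.55700638,  0.61381365, -0.5594432 , -0.50629436],
       [-0.01356201,  0.68024821,  0.73285636,  0.79660178],
       [ 0.        ,  0.        ,  0.        ,  1.        ]])}
top {'intrinsics': array([[479.8138176 ,   0.        , 275.25023501],
       [  0.        , 479.8138176 , 212.66267261],
       [  0.        ,   0.        ,   1.        ]]), 'pose': array([[ 0.01238078,  0.98554772, -0.16894497,  0.45431379],
       [-0.99988884,  0.01360625,  0.00609791, -0.0040713 ],
       [ 0.00830849,  0.16885069,  0.98560662,  1.29196138],
       [ 0.        ,  0.        ,  0.        ,  1.        ]])}
{'clock': 0.1, 'joint_pos': array([-1.3475964 ,  0.33280276, -0.06469385,  1.46081958,  0.02162303,
        1.34989102, -0.08852123]), 'joint_velocities': array([ 0.00081758, -0.00292611,  0.00205466, -0.00368226, -0.0005373 ,
        0.0002032 ,  0.00081643]), 'tau': array([ 8.35790615e-04, -6.26750278e+01,  4.87586798e-02, -3.92420268e+01,
        1.63611380e-02,  7.15843649e-03,  1.24437361e-05]), 'position': array([0.15201871, 0.60590527, 0.2306172 ]), 'ee_rot': array([ 7.88459027e-01,  6.15086976e-01, -4.57761980e-04,  4.06668004e-04]), 'ft_force': array([-0.22628916,  0.46522127, -0.81468135]), 'torque': array([ 0.01874216, -0.0782962 , -0.03843988]), 'grip_width': 0.999381693363498} 0.0187
```

View pics/scene0.png

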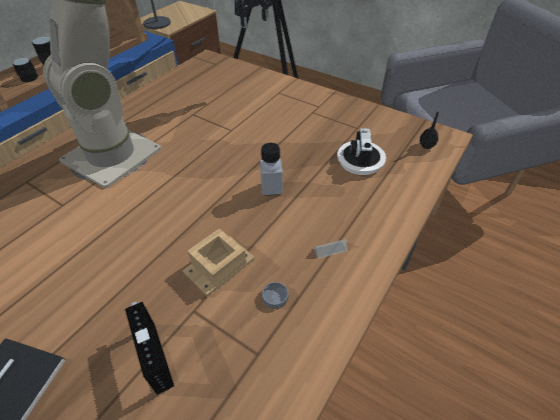

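View pics/top0.png

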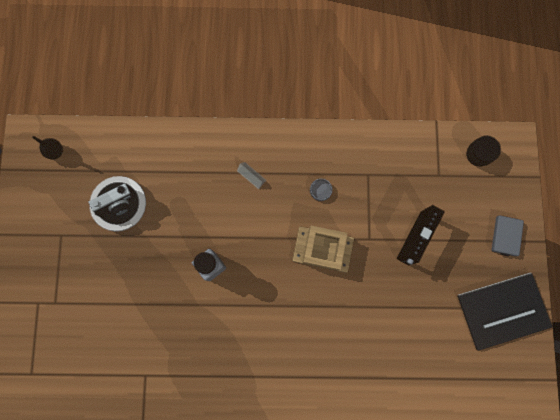

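The scene view shows the bottle at about (271,170) and the holder at (218,258). The top view shows the cap at (205,263), the holder at (324,248), the cage at (421,236), the turntable at (117,204), the prism at (250,176) and the rear cap at (321,189). Next I'll measure them.

```bash
python3 - <<'E'
from h import *
d=np.load('pics/top0.npy');W=world('top',d)
def crop(tag,n,x0,y0,x1,y1,s):
    im=cv2.imread(f'pics/{tag}.png')[y0:y1,x0:x1]; cv2.imwrite(f'pics/{n}.png',cv2.resize(im,None,fx=s,fy=s,interpolation=cv2.INTER_CUBIC))
crop('top0','c1',180,235,240,290,10); crop('top0','c2',285,215,365,280,10)
table=W[300:400,300:400,2];print('table',np.median(table))
# cap top
def sel(u0,v0,u1,v1,z0,z1):
    S=W[v0:v1,u0:u1].reshape(-1,3); return S[(S[:,2]>z0)&(S[:,2]<z1)]
c=sel(180,235,240,290,.143,.16);print('cap',len(c),c.mean(0),c.min(0),c.max(0))
import collections
for nm,b,z in(('shoulder/bottle',(180,235,240,290),(.02,.14)),('block',(285,215,365,280),(.058,.075)),('base',(285,215,365,280),(.008,.022)),('cam',(80,170,150,235),(.01,.2)),('cage',(390,200,450,270),(.03,.2)),('prism',(230,155,270,195),(.01,.1)),('rc',(305,175,340,205),(.008,.1))):
    s=sel(*b,*z); r=cv2.minAreaRect((s[:,:2]*1000).astype(np.float32)); print(nm,len(s),s.mean(0).round(4),'rect',r, s[:,2].max())
print(manip.get_obs()['clock'])
E
```

```text
table -0.0008958140630420663
cap 355 [0.52887287 0.15637001 0.15026139] [0.50329242 0.13091289 0.14360821] [0.55320958 0.18093908 0.15796035]
shoulder/bottle 303 [0.5216 0.1418 0.0846] rect ((528.8558349609375, 156.26785278320312), (60.138370513916016, 59.63142776489258), 38.65922164916992) 0.13986118844284157
block 810 [ 0.5772 -0.1414  0.0652] rect ((577.7225952148438, -141.42247009277344), (96.64672088623047, 96.81820678710938), 78.48107147216797) 0.07252570960625349
base 811 [ 0.5774 -0.1351  0.0148] rect ((577.2269897460938, -141.34376525878906), (150.4708251953125, 95.44508361816406), 78.89857482910156) 0.021983281854330405
cam 2420 [0.6876 0.4037 0.0472] rect ((692.3016357421875, 411.0108337402344), (148.44943237304688, 147.6573486328125), 14.779197692871094) 0.09853050336091407
cage 993 [ 0.6089 -0.3854  0.0956] rect ((608.9263305664062, -387.0899658203125), (37.135860443115234, 161.77938842773438), 61.33116912841797) 0.1084399920774517
prism 225 [0.7789 0.0553 0.0196] rect ((780.12158203125, 55.726619720458984), (81.0267333984375, 24.89255142211914), 51.8931999206543) 0.0331804632611572
rc 110 [ 0.7409 -0.1344  0.0158] rect ((740.1485595703125, -134.90298461914062), (58.310523986816406, 58.60242462158203), 23.83098030090332) 0.02346785743618396
0.1
```

```bash
python3 - <<'E'
from h import *
im=cv2.imread('pics/scene0.png')
cv2.imwrite('pics/c3.png',cv2.resize(im[135:205,235:305],None,fx=8,fy=8,interpolation=cv2.INTER_CUBIC))
cv2.imwrite('pics/c4.png',cv2.resize(im[220:300,175:260],None,fx=7,fy=7,interpolation=cv2.INTER_CUBIC))
E
```

```text
(no output)
```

View pics/c1.png

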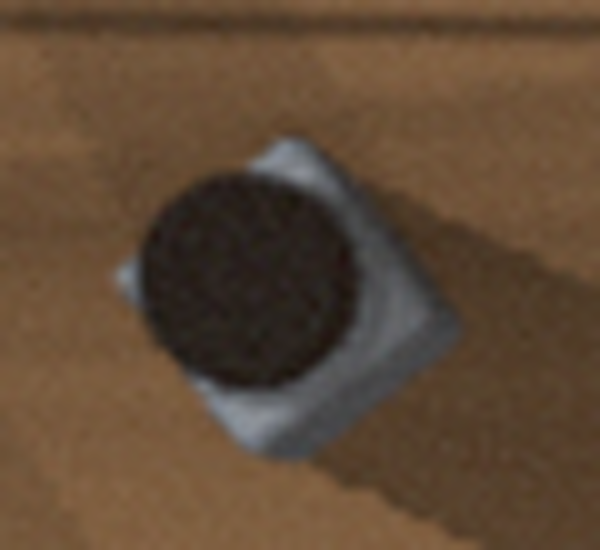

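View pics/c2.png

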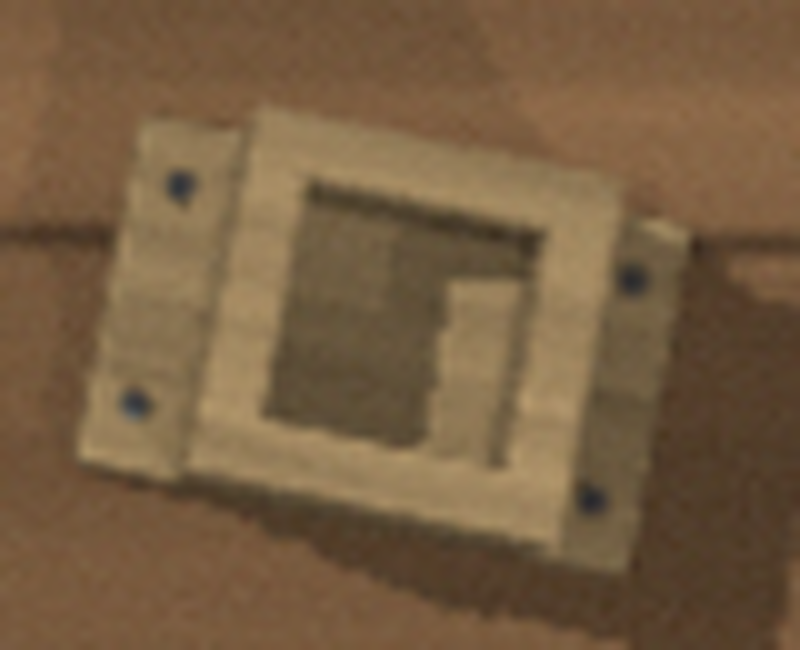

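View pics/c3.png

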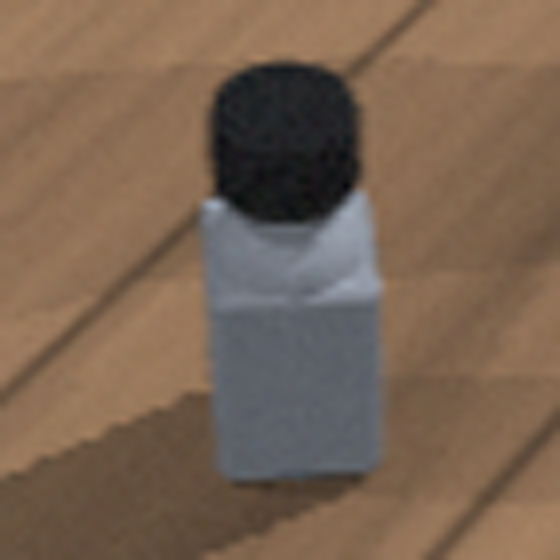

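View pics/c4.png

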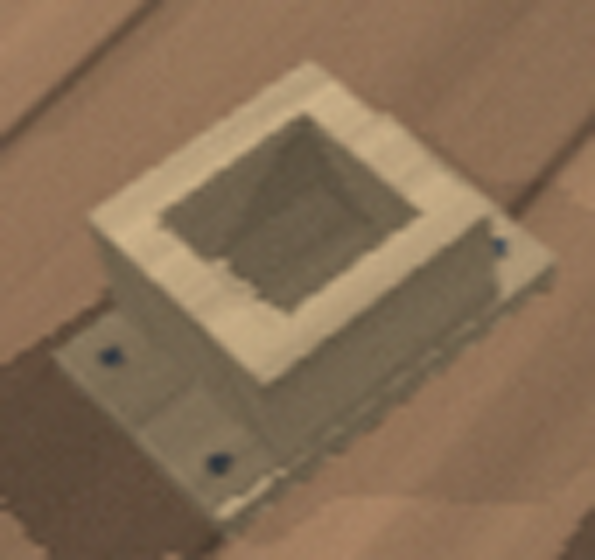

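The first measurements match the given sizes: cap top 0.150 m, flat sides 60 mm apart, block 96.7 mm, board 150 x 95 mm. I'll refine the centres and yaws with plane-intersected pixels from both views.

```bash
cat >> h.py <<'E'
def ray(n,u,v,z):
    i=manip.camera_info(n);K=np.array(i['intrinsics']);T=np.array(i['pose'])
    r=T[:3,:3]@np.array([(u-K[0,2])/K[0,0],-(v-K[1,2])/K[1,1],-1.]); return T[:3,3]+r*(z-T[2,3])/r[2]
from scipy.spatial.transform import Rotation as R
def rel(p,yaw,p0,q0):  # target TCP p, jaw-x yaw deg; from commanded p0,q0 -> tool shift, spin
    r=R.from_quat(q0);x=r.apply([1,0,0]);y0=np.degrees(np.arctan2(x[1],x[0]))
    return r.inv().apply(np.array(p)-p0).round(4), np.radians(-(((yaw-y0)+180)%360-180)).round(4), y0
def fwd(p0,q0,s,a):
    r=R.from_quat(q0); return r.apply(s)+p0,(r*R.from_euler('z',a)).as_quat()
E
python3 - <<'E'
from h import *
def pt(n,x,y,x0,y0,s,z): return ray(n,(x+.5)/s-.5+x0,(y+.5)/s-.5+y0,z)
print('cap top',pt('top',249,280,180,235,10,.151))
print('cap scene', pt('scene',284,120,235,135,8,.151)) 
q=[pt('top',*c,285,215,10,.066)[:2] for c in((262,105),(622,183),(560,553),(190,470))]
print('outer',np.mean(q,0),[np.degrees(np.arctan2(*(q[(i+1)%4]-q[i])[::-1]))%90 for i in range(4)],[np.linalg.norm(q[(i+1)%4]-q[i]) for i in range(4)])
q=[pt('top',*c,285,215,10,.066)[:2] for c in((310,180),(545,230),(497,468),(262,418))]
print('pocket',np.mean(q,0),[np.degrees(np.arctan2(*(q[(i+1)%4]-q[i])[::-1]))%90 for i in range(4)],[np.linalg.norm(q[(i+1)%4]-q[i]) for i in range(4)])
q=[pt('scene',*c,175,220,7,.066)[:2] for c in((308,60),(495,213),(266,383),(90,214))]
print('outer sc',np.mean(q,0),[np.degrees(np.arctan2(*(q[(i+1)%4]-q[i])[::-1]))%90 for i in range(4)],[np.linalg.norm(q[(i+1)%4]-q[i]) for i in range(4)])
# bottle top square corners at z .09
q=[pt('top',*c,180,235,10,.09)[:2] for c in((290,140),(450,312),(262,448),(118,275))]
print('bottle',np.mean(q,0),[np.degrees(np.arctan2(*(q[(i+1)%4]-q[i])[::-1]))%90 for i in range(4)],[np.linalg.norm(q[(i+1)%4]-q[i]) for i in range(4)])
q=[pt('scene',*c,235,135,8,.09)[:2] for c in((212,305),(382,292))]
print('bottle sc yaw',np.degrees(np.arctan2(*(q[1]-q[0])[::-1]))%90)
o=manip.get_obs();p0,q0=o['position'],o['ee_rot']
for yw in (0,20): print(rel((.529,.1563,.23),yw,p0,q0))
E
```

```text
cap top [0.52775292 0.15499802 0.151     ]
cap scene [0.5324379 0.1511654 0.151    ]
outer [ 0.57642883 -0.14130111] [np.float64(78.40543860220959), np.float64(79.85631805816703), np.float64(78.11068444404297), np.float64(78.96683731527668)] [np.float64(0.09475742143621062), np.float64(0.09653879069643743), np.float64(0.09626226302185317), np.float64(0.09601723704001183)]
pocket [ 0.57718912 -0.14002362] [np.float64(78.64305633519494), np.float64(78.12666630613978), np.float64(78.722310258481), np.float64(78.60360172748543)] [np.float64(0.06167511975255617), np.float64(0.06256450305401551), np.float64(0.0611544496309644), np.float64(0.06264656827279327)]
outer sc [ 0.57684377 -0.14069291] [np.float64(79.85052329314205), np.float64(77.75986568252233), np.float64(78.71763581544275), np.float64(79.02606640272644)] [np.float64(0.0975800902040715), np.float64(0.09615847140294709), np.float64(0.09544650214593646), np.float64(0.09421711392607468)]
bottle [0.52846784 0.1556583 ] [np.float64(44.29313865620017), np.float64(36.86781795830208), np.float64(41.52351501508849), np.float64(39.4640569476063)] [np.float64(0.059234391097563094), np.float64(0.05694687371109708), np.float64(0.05648106090406236), np.float64(0.05393159104552255)]
bottle sc yaw 39.52392262342508
(array([-0.3444,  0.4751,  0.0011]), np.float64(1.325), np.float64(75.91649476667376))
(array([-0.3444,  0.4751,  0.0011]), np.float64(0.9759), np.float64(75.91649476667376))
```

Request:
send_rows(
  steps=[
    [[-0.009,0.012,0],0.05],
    [[-0.033,0.046,0],0.14],
    [[-0.063,0.087,0],0.24],
    [[-0.094,0.13,0],0.34],
    [[-0.126,0.174,0],0.45],
    [[-0.158,0.218,0],0.56],
    [[-0.19,0.262,0],0.67],
    [[-0.222,0.306,0],0.77],
  ],
  hand=1,
  force=80,
)

```text
clock: 1.1
position: [0.3959, 0.3138, 0.2314]
ee_rot: [0.963, 0.271, 0.0, -0.0]
ft_force: [0.7, 0.3, 0.4]
grip_width: 1.0
```

```bash
python3 - <<'E'
from h import *
p0=np.array([0.15201871, 0.60590527, 0.2306172 ]);q0=[.788459027,.615086976,-4.5776e-4,4.0667e-4]
p,q=fwd(p0,q0,[-.222,.306,0],.77);print(p,q)
o=manip.get_obs();print(o['position'],o['ee_rot'],o['joint_pos'].round(2))
print(rel((.5283,.1557,.20),10,p,q), rel((.5283,.1557,.20),10,o['position'],o['ee_rot']))
E
```

```text
[0.3948005  0.31611756 0.23091243] [ 9.61744124e-01  2.73948654e-01 -2.71522616e-04  5.48817069e-04]
[0.39594862 0.31382446 0.23138553] [ 9.62634368e-01  2.70804322e-01  6.86059731e-05 -2.97853745e-04] [-0.99  0.06  0.24  1.78 -0.02  1.3  -0.2 ]
(array([0.029 , 0.2067, 0.0311]), np.float64(0.3805), np.float64(31.79872592546607)) (array([0.0305, 0.204 , 0.0313]), np.float64(0.3739), np.float64(31.42426555863066))
```

Request:
send_rows(
  steps=[
    [[0.006,0.044,0.0],0.08],
    [[0.012,0.086,0.0],0.16],
    [[0.018,0.126,0.0],0.24],
    [[0.023,0.16,0.003],0.3],
    [[0.027,0.185,0.008],0.35],
    [[0.03,0.2,0.012],0.378],
    [[0.03,0.2055,0.016],0.378],
    [[0.03,0.2055,0.016],0.378],
  ],
)

```text
clock: 2.1
position: [0.5282, 0.1581, 0.2148]
ee_rot: [0.996, 0.089, -0.0, -0.0]
ft_force: [-0.1, 0.7, -0.1]
grip_width: 0.999
```

```bash
python3 - <<'E'
from h import *
snap('top','top1');snap('scene','scene1')
o=manip.get_obs();print(o['position'],o['ee_rot'],o['clock'],o['ft_force'])
print(rel((.5283,.1557,.122),10,o['position'],o['ee_rot']))
for n,b in (('top',(170,210,290,310)),('scene',(220,70,330,200))):
    im=cv2.imread(f'pics/{n}1.png')[b[1]:b[3],b[0]:b[2]]
    cv2.imwrite(f'pics/{n}1c.png',cv2.resize(im,None,fx=5,fy=5,interpolation=cv2.INTER_CUBIC)[:600,:800])
E
```

```text
[0.52817358 0.15861843 0.21527671] [ 9.96008690e-01  8.92559714e-02 -1.24383794e-04 -2.13181362e-04] 2.2 [ 0.3220051  -0.55722532  0.33059304]
(array([-0.0004,  0.0029,  0.0933]), np.float64(0.0042), np.float64(10.241613255465811))
```

View pics/top1c.png

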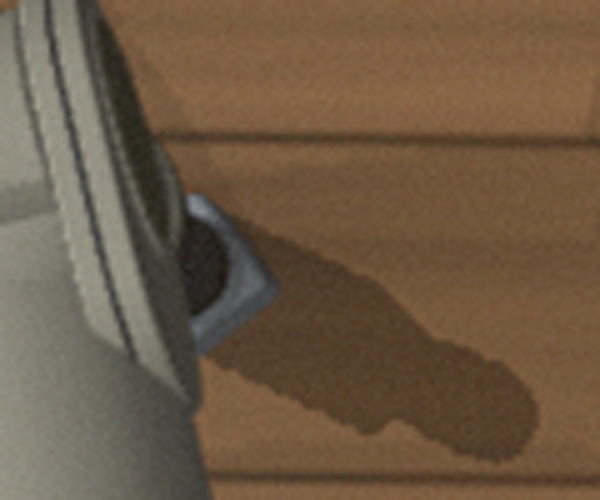

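View pics/scene1c.png

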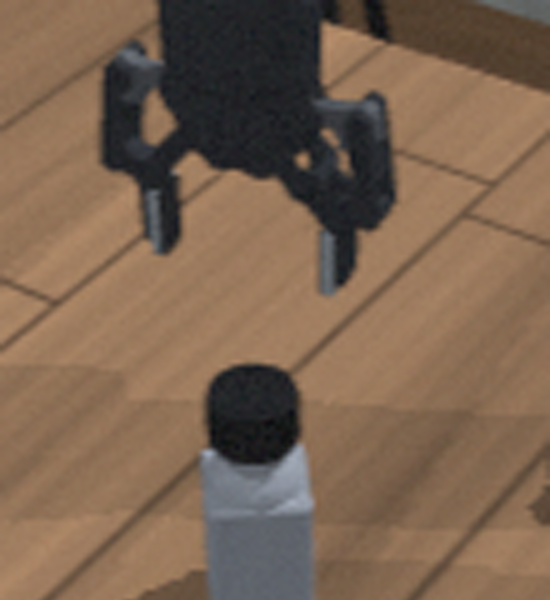

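The scene crop shows the open fingertips at crop (160,250) and (330,292), straddling the line of the cap at (253,395). The arm hides most of the bottle in the top view. I'll descend so the pads span the cap.

Request:
send_rows(
  steps=[
    [[0,0.001,0.015],0],
    [[0,0.002,0.035],0],
    [[0,0.002,0.055],0],
    [[0,0.002,0.072],0],
    [[0,0.002,0.085],0],
    [[0,0.002,0.092],0],
    [[0,0.002,0.096],0],
    [[0,0.002,0.096],0],
  ],
)

```text
clock: 3.2
position: [0.5291, 0.1557, 0.1194]
ee_rot: [0.996, 0.088, 0.0, -0.0]
ft_force: [0.3, 0.6, 0.0]
grip_width: 1.0
```

```bash
python3 - <<'E'
from h import *
snap('scene','scene2')
o=manip.get_obs();print(o['position'],o['ee_rot'],o['clock'],o['ft_force'])
im=cv2.imread('pics/scene2.png')[110:200,220:330]
cv2.imwrite('pics/scene2c.png',cv2.resize(im,None,fx=6,fy=6,interpolation=cv2.INTER_CUBIC))
E
```

```text
[0.52925262 0.15567545 0.11967249] [ 9.96090268e-01  8.83406516e-02  2.97448784e-04 -1.37250408e-04] 3.25 [-0.0388539  -0.70516933  0.62791411]
```

View pics/scene2c.png

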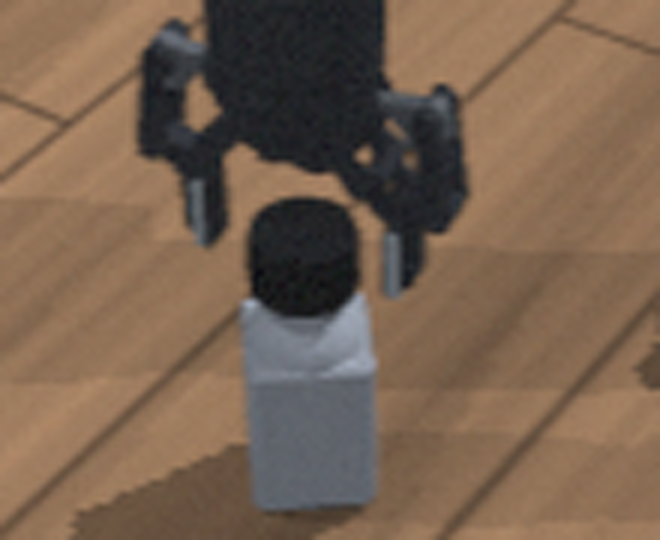

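The pads, with tips at crop (205,240) and (395,295), sit either side of the cap at (303,255). I'll close.

Request:
send_rows(
  steps=[
    [[0,0,0],0],
    [[0,0,0],0],
    [[0,0,0],0],
    [[0,0,0],0],
    [[0,0,0],0],
    [[0,0,0],0],
    [[0,0,0],0],
    [[0,0,0],0],
  ],
  hand=0,
  force=80,
)

```text
clock: 4.25
position: [0.529, 0.1557, 0.1193]
ee_rot: [0.996, 0.088, 0.0, -0.0]
ft_force: [-0.7, -0.0, 5.3]
grip_width: 0.586
```

```bash
python3 - <<'E'
from h import *
p,d=snap('scene','scene3');
o=manip.get_obs();print(o['position'],o['ee_rot'],o['clock'],o['ft_force'],o['grip_width'])
im=cv2.imread('pics/scene3.png')[110:200,220:330]
cv2.imwrite('pics/scene3c.png',cv2.resize(im,None,fx=6,fy=6,interpolation=cv2.INTER_CUBIC))
E
```

```text
[0.52903814 0.15568493 0.11932502] [ 9.96086715e-01  8.83812591e-02  6.30986819e-05 -6.75902513e-05] 4.3 [-2.27895523 -0.18389591  5.40908881] 0.5764854860544568
```

View pics/scene3c.png

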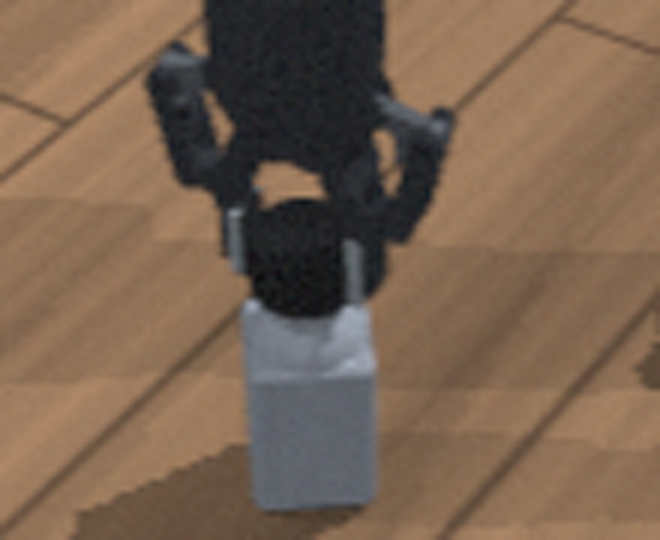

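The pads are closed on the cap at opening 0.58, about 49 mm, so the grip matches the cap's size. I'll lift straight up and then swing over.

Request:
send_rows(
  steps=[
    [[0,0,-0.004],0],
    [[0,0,-0.012],0],
    [[0,0,-0.026],0],
    [[0,0,-0.042],0],
    [[0,0,-0.058],0],
    [[0,0,-0.074],0],
    [[0,0,-0.088],0],
    [[0,0,-0.1],0],
  ],
)

```text
clock: 5.3
position: [0.529, 0.1557, 0.2203]
ee_rot: [0.996, 0.088, 0.0, -0.0]
ft_force: [-0.2, 0.1, -2.4]
grip_width: 0.58
```

```bash
python3 - <<'E'
from h import *
o=manip.get_obs();print(o['position'],o['ee_rot'],o['clock'],o['ft_force'],o['grip_width'])
yw=rel((0,0,0),0,o['position'],o['ee_rot'])[2];print(rel((.577,-.141,.219),yw-50.2,o['position'],o['ee_rot']))
E
```

```text
[0.52903021 0.15565621 0.22026463] [ 9.96085394e-01  8.83960381e-02  1.28358842e-04 -1.08919987e-04] 5.3 [-0.24483322  0.0623884  -2.42586612] 0.5797365524333031
(array([-0.005 ,  0.3005,  0.0012]), np.float64(0.8762), np.float64(10.142676702339466))
```

Request:
send_rows(
  steps=[
    [[0,0.012,0],0.03],
    [[-0.001,0.045,0],0.12],
    [[-0.002,0.09,0],0.25],
    [[-0.003,0.138,0],0.4],
    [[-0.004,0.186,0],0.55],
    [[-0.004,0.232,0],0.69],
    [[-0.005,0.272,0],0.8],
    [[-0.005,0.3005,0],0.876],
  ],
)

```text
clock: 6.3
position: [0.5757, -0.1458, 0.2189]
ee_rot: [0.938, -0.347, -0.0, 0.001]
ft_force: [-0.2, 0.4, -2.3]
grip_width: 0.579
```

Request:
send_rows(
  steps=[
    [[0,0,0],0],
    [[0,0,0],0],
    [[0,0,0],0],
    [[0,0,0],0],
    [[0,0,0],0],
    [[0,0,0],0],
    [[0,0,0],0],
    [[0,0,0],0],
  ],
)

```text
clock: 7.3
position: [0.577, -0.1411, 0.2193]
ee_rot: [0.94, -0.342, -0.0, -0.0]
ft_force: [0.4, -0.1, -3.5]
grip_width: 0.581
```

```bash
python3 - <<'E'
from h import *
snap('scene','scene4');snap('top','top4')
o=manip.get_obs();print(o['position'],o['ee_rot'],o['clock'],o['ft_force'],o['grip_width'],rel((.577,-.141,.219),0,o['position'],o['ee_rot']))
im=cv2.imread('pics/scene4.png')[150:310,150:300]
cv2.imwrite('pics/scene4c.png',cv2.resize(im,None,fx=3.75,fy=3.75,interpolation=cv2.INTER_CUBIC))
im=cv2.imread('pics/top4.png')[200:300,260:380]
cv2.imwrite('pics/top4c.png',cv2.resize(im,None,fx=6,fy=6,interpolation=cv2.INTER_CUBIC))
E
```

```text
[ 0.57698448 -0.14104764  0.21927535] [ 9.39540073e-01 -3.42438971e-01 -1.22093810e-05 -4.76331948e-05] 7.4 [ 0.97543737  0.68786286 -3.05025839] 0.5801664135357817 (array([-0.    , -0.    ,  0.0003]), np.float64(-0.699), np.float64(-40.05107833374407))
```

View pics/scene4c.png

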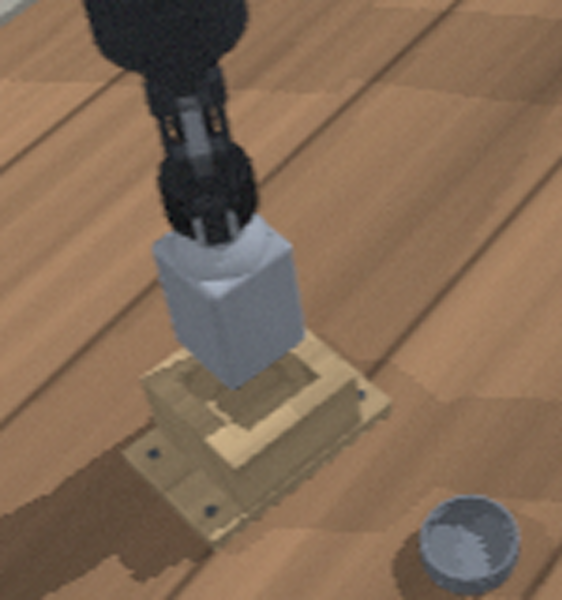

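View pics/top4c.png

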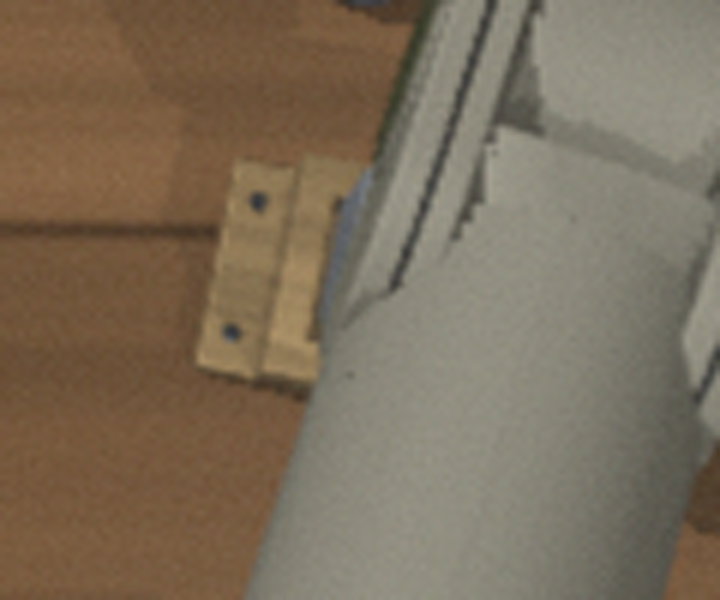

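In the scene crop the bottle hangs over the pocket with corners at (157,247), (220,293), (297,245) and bottom corner at (235,388). Depth plane fits of its two visible faces will give its yaw, tilt and offset relative to the block.

```bash
cat >> h.py <<'E'
def face(W,poly,zr=None):
    m=np.zeros(W.shape[:2],np.uint8);cv2.fillPoly(m,[np.round(poly).astype(np.int32)],1)
    S=W[m>0]; S=S[np.isfinite(S).all(1)]
    if zr: S=S[(S[:,2]>zr[0])&(S[:,2]<zr[1])]
    for _ in range(4):
        c=S.mean(0);n=np.linalg.svd(S-c)[2][2];r=(S-c)@n;S=S[abs(r)<2.5*r.std()+1e-4]
    if n[0]*0+n@np.array([.39,-.56,.73])<0:n=-n
    return c,n,len(S),r.std()
E
python3 - <<'E'
from h import *
def cp(l): return (np.array(l)+.5)/3.75-.5+[150,150]
W=world('scene',np.load('pics/scene4.npy'))
W0=world('scene',np.load('pics/scene0.npy'))
L=cp([(163,262),(215,300),(230,372),(182,332)]);Rr=cp([(228,298),(292,256),(297,328),(240,374)])
for nm,po in(('L',L),('R',Rr)):
    c,n,k,s=face(W,po);print(nm,k,s,c,n,'yaw',np.degrees(np.arctan2(n[1],n[0])),'tilt',np.degrees(np.arcsin(n[2])),'centre dist from tcp',(np.array([.577,-.141,0])-c)@np.array([n[0],n[1],0])/np.hypot(*n[:2]))
# block faces from scene0, c4 crop 7x at 175,220
def c4(l): return (np.array(l)+.5)/7-.5+[175,220]
for nm,po in(('bR',c4([(275,392),(485,232),(485,290),(290,440)])),('bL',c4([(100,235),(255,385),(265,430),(115,290)]))):
    c,n,k,s=face(W0,po);print(nm,k,s,c,n,'yaw',np.degrees(np.arctan2(n[1],n[0])),'tilt',np.degrees(np.arcsin(n[2])),'dist',(np.array([.577,-.141,0])-c)@np.array([n[0],n[1],0])/np.hypot(*n[:2]))
E
```

```text
L 236 0.00539865639466835 [ 0.5847017  -0.1743809   0.16518713] [-0.40908699 -0.89464062 -0.17962737] yaw -114.57291438532786 tilt -10.348055895226564 centre dist from tcp -0.02715492908479373
R 382 0.0007831078998121482 [ 0.60690778 -0.14476345  0.15306227] [ 0.98076906 -0.19500915 -0.00796753] yaw -11.245619861848901 tilt -0.4565108279090261 centre dist from tcp -0.0300674876681578
bR 264 0.0006995214761266968 [ 0.62417389 -0.15172133  0.044272  ] [ 0.98064965 -0.19503042 -0.01701145] yaw -11.248149740224667 tilt -0.9747312247380375 dist -0.04835904005605617
bL 148 0.0003732636271912355 [ 0.56335316 -0.18705187  0.04227142] [-1.96074151e-01 -9.80588985e-01  4.12877454e-04] yaw -101.30748033412085 tilt 0.023656136219288942 dist -0.047833757048720886
```

```bash
python3 - <<'E'
from h import *
def cp(l): return (np.array(l)+.5)/3.75-.5+[150,150]
W=world('scene',np.load('pics/scene4.npy'))
m=np.zeros(W.shape[:2],np.uint8);cv2.fillPoly(m,[np.round(cp([(170,275),(212,303),(224,360),(188,330)])).astype(np.int32)],1)
S=W[m>0]; n=np.array([-.1958,-.9806,0]); r=(S-[.577,-.141,0])@n
print(len(S),np.percentile(r,[5,25,50,75,95]))
# block of same image
k=abs(r-np.median(r))<.003;S=S[k];c=S.mean(0);nn=np.linalg.svd(S-c)[2][2];print(nn,np.degrees(np.arctan(nn[1]/nn[0])),((S-[.577,-.141,0])@n).mean())
E
```

```text
151 [0.02754482 0.02804317 0.02837288 0.02869704 0.02913938]
[-1.94000294e-01 -9.81001383e-01 -4.15882288e-04] 78.81366953497081 0.028330539192365715
```

Both faces line up in yaw: -11.25° for the bottle and for the block. The bottle sits about 1.5 mm off along the holder's y. I'll correct that and lower it slowly.

Request:
send_rows(
  steps=[
    [[0.001,0.0011,0],0],
    [[0.001,0.0011,0.004],0],
    [[0.001,0.0011,0.011],0],
    [[0.001,0.0011,0.019],0],
    [[0.001,0.0011,0.026],0],
    [[0.001,0.0011,0.032],0],
    [[0.001,0.0011,0.037],0],
    [[0.001,0.0011,0.041],0],
  ],
)

```text
clock: 8.4
position: [0.5771, -0.1425, 0.178]
ee_rot: [0.94, -0.342, -0.0, -0.0]
ft_force: [0.4, 0.3, -3.2]
grip_width: 0.575
```

Request:
send_rows(
  steps=[
    [[0,0,0.003],0],
    [[0,0,0.006],0],
    [[0,0,0.009],0],
    [[0,0,0.012],0],
    [[0,0,0.015],0],
    [[0,0,0.018],0],
    [[0,0,0.02],0],
    [[0,0,0.02],0],
  ],
)

```text
clock: 9.4
position: [0.577, -0.1425, 0.1581]
ee_rot: [0.94, -0.342, -0.0, -0.0]
ft_force: [-0.8, -0.1, -2.5]
grip_width: 0.577
```

Request:
send_rows(
  steps=[
    [[0,0,0.003],0],
    [[0,0,0.006],0],
    [[0,0,0.009],0],
    [[0,0,0.0115],0],
    [[0,0,0.0135],0],
    [[0,0,0.0145],0],
    [[0,0,0.0155],0],
    [[0,0,0.0155],0],
  ],
)

```text
clock: 10.4
position: [0.5774, -0.1426, 0.1433]
ee_rot: [0.94, -0.342, 0.0, -0.0]
ft_force: [-1.0, 1.2, 5.1]
grip_width: 0.576
```

```bash
python3 - <<'E'
from h import *
snap('scene','scene5')
o=manip.get_obs();print(o['position'],o['ee_rot'],o['clock'],o['ft_force'],o['torque'],o['grip_width'],o['joint_pos'].round(2))
im=cv2.imread('pics/scene5.png')[170:310,150:290]
cv2.imwrite('pics/scene5c.png',cv2.resize(im,None,fx=4,fy=4,interpolation=cv2.INTER_CUBIC))
E
```

```text
[ 0.57737765 -0.14255626  0.14333698] [ 9.39554003e-01 -3.42400413e-01  4.12425055e-04 -2.48048810e-04] 10.45 [-1.47260846  1.60252772  4.68012556] [0.14863173 0.367271   0.00732281] 0.5790651830273165 [-0.4   0.39  0.7   1.69 -0.27  1.17 -0.32]
```

View pics/scene5c.png

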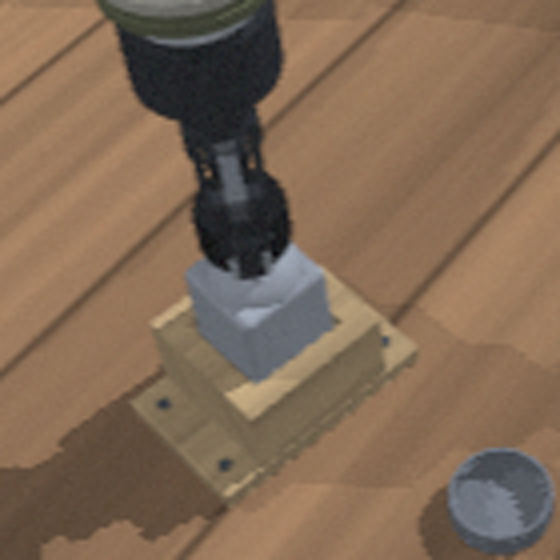

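Upward force appears at TCP z = 0.1433, which is exactly the grasp height plus the 24 mm pocket floor, so the bottle is on the bottom. Now I'll push the cap down.

Request:
send_rows(
  steps=[
    [[0,0,0.001],0],
    [[0,0,0.002],0],
    [[0,0,0.003],0],
    [[0,0,0.004],0],
    [[0,0,0.005],0],
    [[0,0,0.006],0],
    [[0,0,0.0065],0],
    [[0,0,0.0065],0],
  ],
)

```text
clock: 11.45
position: [0.5776, -0.1427, 0.1373]
ee_rot: [0.94, -0.342, 0.001, -0.0]
ft_force: [-2.5, 0.7, 9.3]
grip_width: 0.576
```

```bash
python3 - <<'E'
from h import *
p,d=snap('scene','scene6')
o=manip.get_obs();print(o['position'],o['ee_rot'],o['clock'],o['ft_force'],o['torque'],o['grip_width'])
im=cv2.imread('pics/scene6.png')[200:280,170:250]
cv2.imwrite('pics/scene6c.png',cv2.resize(im,None,fx=7,fy=7,interpolation=cv2.INTER_CUBIC))
E
```

```text
[ 0.57762942 -0.14259864  0.13727445] [ 9.39554647e-01 -3.42398068e-01  6.99668102e-04 -3.72438294e-04] 11.5 [-2.35239476  1.78051009  8.65738405] [0.24157404 0.4827776  0.00293634] 0.5809529013105363
```

View pics/scene6c.png

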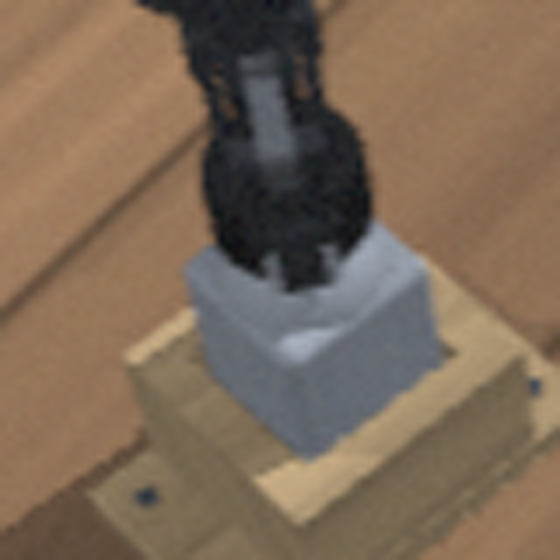

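The cap is about 6 mm down at 9 N, which is past the 4.5 mm threshold, and the bottle sits square in the pocket in the crop, flush with the block sides. I'll push slightly more and turn anticlockwise, which is negative about the tool's z.

Request:
send_rows(
  steps=[
    [[0,0,0.0006],0],
    [[0,0,0.0006],-0.05],
    [[0,0,0.0006],-0.14],
    [[0,0,0.0006],-0.24],
    [[0,0,0.0006],-0.34],
    [[0,0,0.0006],-0.44],
    [[0,0,0.0006],-0.54],
    [[0,0,0.0006],-0.63],
  ],
)

```text
clock: 12.5
position: [0.5781, -0.1426, 0.137]
ee_rot: [0.999, -0.033, 0.001, -0.0]
ft_force: [-0.9, 1.5, 8.3]
grip_width: 0.577
```

```bash
python3 - <<'E'
from h import *
o=manip.get_obs();print(o['position'],rel((0,0,0),0,o['position'],o['ee_rot'])[2],o['clock'],o['ft_force'],o['torque'],o['grip_width'])
E
```

```text
[ 0.57812872 -0.1426204   0.13700259] -3.775943701562491 12.5 [-0.86915252  1.50707157  8.3314093 ] [ 0.24911571  0.12616308 -0.05251769] 0.5767088146103296
```

Request:
send_rows(
  steps=[
    [[0,0,0],-0.1],
    [[0,0,0],-0.2],
    [[0,0,0],-0.3],
    [[0,0,0],-0.4],
    [[0,0,0],-0.5],
    [[0,0,0],-0.58],
    [[0,0,0],-0.63],
    [[0,0,0],-0.63],
  ],
)

```text
clock: 13.5
position: [0.5782, -0.1427, 0.1371]
ee_rot: [0.961, 0.277, 0.001, 0.0]
ft_force: [0.5, -0.5, 9.1]
grip_width: 0.582
```

```bash
python3 - <<'E'
from h import *
p,d=snap('scene','scene7')
o=manip.get_obs();print(o['position'],rel((0,0,0),0,o['position'],o['ee_rot'])[2],o['clock'],o['ft_force'],o['torque'],o['grip_width'])
im=cv2.imread('pics/scene7.png')[200:280,170:250]
cv2.imwrite('pics/scene7c.png',cv2.resize(im,None,fx=7,fy=7,interpolation=cv2.INTER_CUBIC))
E
```

```text
[ 0.57821533 -0.14270201  0.13709713] 32.156051994951184 13.55 [0.14114586 0.29476068 8.99667599] [0.11534484 0.14550405 0.02481188] 0.5802692764366979
```

View pics/scene7c.png

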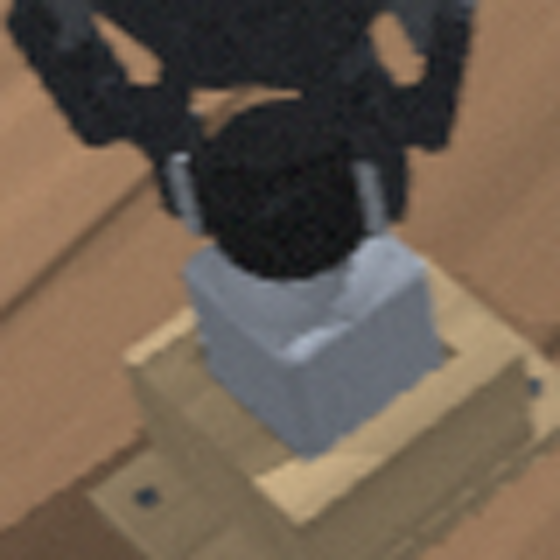

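The gripper has turned 72.2° and the bottle hasn't moved: its corners are at the same crop pixels, (187,270), (295,358) and (430,265). I'll lift gently and watch the force.

Request:
send_rows(
  steps=[
    [[0,0,-0.0015],0],
    [[0,0,-0.003],0],
    [[0,0,-0.005],0],
    [[0,0,-0.007],0],
    [[0,0,-0.009],0],
    [[0,0,-0.011],0],
    [[0,0,-0.012],0],
    [[0,0,-0.012],0],
  ],
)

```text
clock: 14.55
position: [0.5765, -0.1425, 0.1471]
ee_rot: [0.961, 0.277, -0.001, -0.0]
ft_force: [-0.5, 0.3, -0.2]
grip_width: 0.579
```

Request:
send_rows(
  steps=[
    [[0,0,-0.002],0],
    [[0,0,-0.006],0],
    [[0,0,-0.012],0],
    [[0,0,-0.02],0],
    [[0,0,-0.029],0],
    [[0,0,-0.038],0],
    [[0,0,-0.045],0],
    [[0,0,-0.049],0],
  ],
)

```text
clock: 15.55
position: [0.5772, -0.1425, 0.1972]
ee_rot: [0.961, 0.277, 0.0, 0.0]
ft_force: [-0.1, 0.4, -0.8]
grip_width: 0.577
```

Request:
send_rows(
  steps=[
    [[0,0,0],0],
    [[0,0,0],0],
    [[0,0,0],0],
    [[0,0,0],0],
    [[0,0,0],0],
    [[0,0,0],0],
    [[0,0,0],0],
    [[0,0,0],0],
  ],
)

```text
clock: 16.55
position: [0.577, -0.1425, 0.1967]
ee_rot: [0.961, 0.277, 0.0, -0.0]
ft_force: [0.4, -0.3, -1.5]
grip_width: 0.578
```

```bash
python3 - <<'E'
from h import *
p,d=snap('scene','scene8');snap('top','top8')
o=manip.get_obs();print(o['position'],o['ee_rot'],o['clock'],o['ft_force'],o['torque'],o['grip_width'])
im=cv2.imread('pics/scene8.png')[180:290,160:270]
cv2.imwrite('pics/scene8c.png',cv2.resize(im,None,fx=5.4,fy=5.4,interpolation=cv2.INTER_CUBIC))
W=world('scene',d)
cv2.imwrite('pics/d.png',0*im)
def c7(l): return (np.array(l)+.5)/7-.5+[170,200]
for nm,po in(('R',c7([(305,372),(420,290),(428,350),(315,435)])),('L',c7([(210,310),(280,365),(290,430),(222,365)]))):
    c,n,k,s=face(W,po);print(nm,k,s,c,n,'yaw',np.degrees(np.arctan2(n[1],n[0])),'tilt',np.degrees(np.arcsin(n[2])))
E
```

```text
[ 0.5770517  -0.14251402  0.1966799 ] [ 9.60911832e-01  2.76854562e-01  3.31719344e-05 -3.68882982e-05] 16.65 [-0.34141367  0.12352423 -0.88743733] [ 0.00436364 -0.00325181  0.06140633] 0.5805557039966031
R 195 0.005727853430001845 [ 0.61031681 -0.15248116  0.09807824] [-0.84760892  0.08587848  0.52362583] yaw 174.21461913601613 tilt 31.5757810254784
L 96 0.00040049589429756987 [ 0.57610631 -0.17122631  0.0913076 ] [-0.20094051 -0.97960172  0.00183811] yaw -101.59198247213779 tilt 0.10531614879501669
```

View pics/scene8c.png

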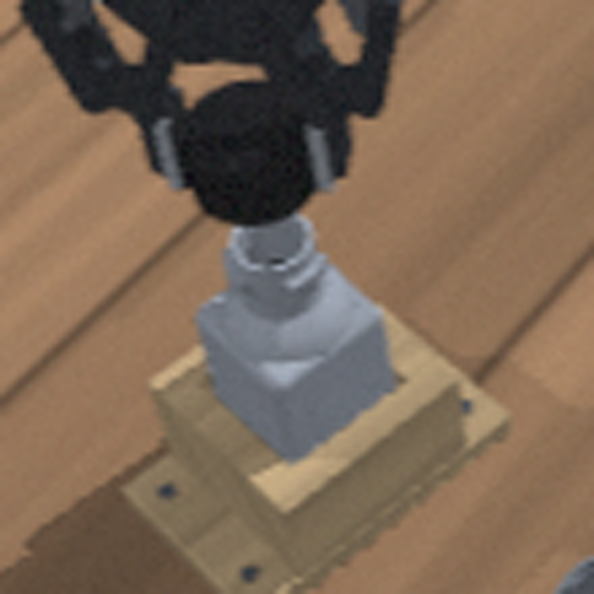

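View pics/scene8.png

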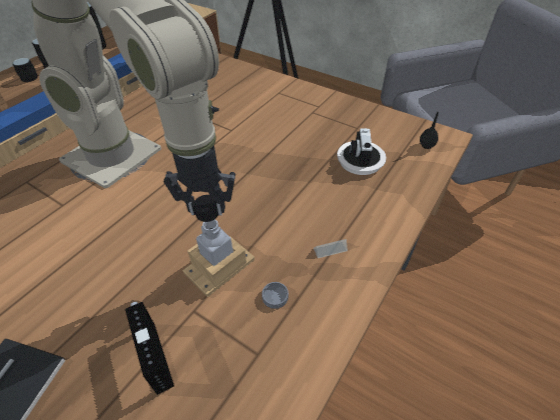

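The mouth is open at crop (272,240). The cap is held above it at (250,155), and the four bystanders are at their original pixels. One last check of seating height and cap level from the depth.

```bash
python3 - <<'E'
from h import *
d=np.load('pics/scene8.npy');W=world('scene',d)
def c(x,y): return int(round((y+.5)/5.4-.5+180)),int(round((x+.5)/5.4-.5+160))
for nm,x0,x1,y0,y1 in(('rim+neck',225,330,222,300),('bottle top',200,385,300,380),('cap',190,305,95,220)):
    a=c(x0,y0);b=c(x1,y1);S=W[a[0]:b[0],a[1]:b[1]].reshape(-1,3);S=S[np.hypot(S[:,0]-.577,S[:,1]+.142)<.045];print(nm,np.percentile(S[:,2],[1,50,99]))
a=c(190,95);b=c(305,220);S=W[a[0]:b[0],a[1]:b[1]].reshape(-1,3)
S=S[(S[:,2]>.22)&(np.hypot(S[:,0]-.577,S[:,1]+.1425)<.02)];cc=S.mean(0);n=np.linalg.svd(S-cc)[2][2];print('captop',len(S),cc,n)
for nm,po in(('R',[(302,385),(375,335),(380,385),(305,435)]),):
    P=np.array([c(*p)[::-1] for p in po]);q=face(W,P);print(q,np.degrees(np.arctan2(q[1][1],q[1][0])),np.degrees(np.arcsin(q[1][2])))
W0=world('scene',np.load('pics/scene0.npy'))
for nm,u,v in(('cam',361,157),('cage',143,336),('prism',331,249),('rc',275,293)):
    print(nm,np.abs(cv2.imread('pics/scene8.png').astype(int)[v-12:v+12,u-12:u+12]-cv2.imread('pics/scene0.png')[v-12:v+12,u-12:u+12]).mean().round(2))
o=manip.get_obs();print(o['clock'],o['ft_force'])
E
```

```text
rim+neck [0.12436973 0.15258988 0.19970338]
bottle top [0.08053636 0.11771488 0.14258312]
cap [0.20168323 0.22753385 0.25260907]
captop 212 [ 0.57705515 -0.14295745  0.22840519] [-2.72390112e-04 -1.34216572e-02 -9.99909888e-01]
(array([ 0.60929783, -0.14914013,  0.09557618]), array([-0.85396656,  0.06894104,  0.51574048]), 150, np.float64(0.005333504803985707)) 175.3845001706941 31.046962676975614
cam 6.4
cage 5.14
prism 4.25
rc 3.93
16.65 [-0.34141367  0.12352423 -0.88743733]
```

```bash
python3 - <<'E'
from h import *
d=np.load('pics/scene8.npy');W=world('scene',d)
S=W[200:290,170:260].reshape(-1,3)
r=np.array([.9806,-.195,0]);t=np.array([-.196,-.9806,0]);c=np.array([.577,-.142,0])
a=(S-c)@r;b=(S-c)@t
f=S[(abs(a-.03)<.003)&(abs(b)<.026)&(S[:,2]>.072)&(S[:,2]<.13)];n=np.linalg.svd(f-f.mean(0))[2][2];print('R',len(f),f[:,2].max(),n,((f-c)@r).mean())
f=S[(abs(b-.03)<.003)&(abs(a)<.026)&(S[:,2]>.072)&(S[:,2]<.13)];n=np.linalg.svd(f-f.mean(0))[2][2];print('L',len(f),f[:,2].max(),n,((f-c)@t).mean())
rad=np.hypot(a,b);k=(rad>.012)&(rad<.019)&(S[:,2]>.14)&(S[:,2]<.18);print('rim',k.sum(),np.percentile(S[k,2],[50,90,97,100]))
E
```

```text
R 264 0.12328096393139965 [-0.97828378  0.20602384 -0.02269397] 0.029689662232620616
L 133 0.11845104866906653 [-0.19890417 -0.97980929  0.02027018] 0.028641377619147135
rim 182 [0.15352419 0.161263   0.1618936  0.16332951]
```

```bash
python3 -c "
from workcell import manip
print(manip.hand_in())"
```

```text
the job is handed in; nothing more can be done
None
```

The bottle is seated in the pine holder's pocket with its cap off. The gripper is still holding the cap level above the open mouth. I handed the job in at about 16.7 s.

I lifted the bottle by its cap, turned it 50° clockwise to line up with the pocket, and lowered it until it touched the floor. I then pushed the cap down about 6 mm (roughly 9 N), turned it 72° anticlockwise while it was down, and lifted it straight up.

**Last checks:**
- **Seating:** the rim measured about 0.1615 m high, against 0.161 m expected. The bottle's faces are in line with the pocket to within about 1°. The visible faces read 1 to 2° from vertical, which I took as depth noise.
- **Cap:** its top is at 0.228 m and tilted under 1°, so its lower edge is about 36 mm above the rim. The wrist force was about 0.9 N. That is noisy against the cap's own 0.46 N, but well below the 2.4 N measured lifting the bottle.
- **Bystanders:** the camera on its turntable, the cage, the prism and the lens cap looked unmoved in the final picture.

**Checks that failed or disagreed:** some of my plane fits of the bottle's sides, including two attempts at the final check, picked up other surfaces. I discarded those and measured again with tighter regions. The top camera's view of the pocket was mostly hidden by the arm, so the final checks rest on the scene camera and the force and position readings.

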